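Tip up the printed tile and file it by colour

TASK

The pink-bordered tile lies flat on the roller stand. Press gently on its overhanging end so that it tips up over the roller, and let go so that it leans there by itself with that end down in the trough; then take it by its raised end, lift it off, and file it on edge in the pink bin, lowering it all the way to the bottom before you let go. Leave the other things on the bench where they are.

Things in the scene. Friction and masses are not known exactly. Their poses are not given: they have to be found in the camera images.
- tile_center (a point): Centre of the tile: white ceramic, pink border and flower, 120 mm long (its x), 95 mm wide (y), 8 mm thick (z, printed side +z), about 0.2 kg. It starts flat on the stand, underside 62 mm above the bench; its +x end overhangs the roller by 46 to 54 mm, so its balance point lies only 6 to 14 mm on the ledge side and about 1 N near the overhanging end tips it.
- tile_far (a point): Middle of the tile's +x end face, 60 mm along +x from its centre: the overhanging end to press. Pressed straight down by about 35 mm, some 15 to 25 mm in from this end, the tile tips and glides over the roller until this end stops on the trough floor at the toe; it then leans at 52 to 65 degrees to level and stays.
- tile_near (a point): Middle of the tile's -x end face, 60 mm along -x from its centre: the end that rises. When the tile leans, 45 to 55 mm of it stands out beyond the roller, up and back over the ledge, with free space beneath for one finger: straddle it with the fingers pointing down along the slope, one under the tile and one over it.
- stand: Fixed tipping stand. Origin on the bench under the roller's axis; x points across the roller from ledge to trough (its sloping front ends at x = 81 mm), y along the roller, z up. Aluminium ledge, top 62 mm up, from x = -90 to -8 mm, 106 mm wide; behind it a steel fence, x -96 to -90 mm, 78 mm high.
- roller_top (a point): Top of the stand's steel roller, at its middle, 62 mm above the bench and level with the ledge. The roller is 12 mm thick, 104 mm long and turns freely.
- toe (a point): Middle of the foot of the trough's sloping front plate, 42 mm beyond the roller's axis along the stand's x, on the trough floor (4 mm above the bench). From here the 5 mm plate slopes up and away at 56 degrees to a top edge 77 mm beyond the roller's axis and 56 mm above the bench; it guides the tile's end down to this point.
- bin_pink: Pink open-topped filing bin, fixed and empty. Origin on the bench under its centre; inside 115 mm along its x, 32 mm along its y; rim 75 mm above the bench, floor 4 mm; walls 4 mm. The tile stands in it on end, its width along the bin's x, its upper 45 mm or so above the rim, and may lean.
- bin_blue: Blue bin of the same make, fixed, already holding a blue tile that stands 123 mm high. Origin under its centre.
- bin_yellow: Yellow bin of the same make, fixed, already holding a yellow tile that stands 123 mm high. Origin under its centre.
- mug_a: White mug, 82 mm across, 95 mm high, a bystander. Origin under its centre.
- mug_b: Second white mug of the same size, a bystander. Origin under its centre.
- tape: Roll of amber tape lying flat, 70 mm across, 20 mm high, a bystander. Origin under its centre.
- brush: Brush lying on the bench, a bystander. Origin under its middle.
- scraper: Flat scraper (spatula) lying on the bench, a bystander. Origin under its middle.
- spray: White spray bottle with a blue cap, 52 mm across, 140 mm high, a bystander. Origin under its centre.
There are look-alikes about, which are no part of the job. There is more than one size of the bin_pink; the job needs the middle-sized. What is shaped like the part that bears tile_center but brown is not meant.

How it is judged:
On the way, in this order (a step that is already met when the one before it is completed fails the run):
1. the tile leans tipped up on the roller by itself, its pressed end down in the trough, nothing of the robot touching it (angle between tile_center's own z axis and vertical between 0.75 and 1.35 rad and height (world z) of tile_far below 0.025 m and x of tile_far in the frame of stand between 0.01 and 0.052 m and contact force between each of the arm, the fingers and tile below 0.1 N), for 0.3 s.
2. the tile is lifted clear of the stand, held by its raised end (distance between the grasp point and tile_near below 0.05 m and height (world z) of tile_center above 0.115 m and contact force between tile and stand below 0.1 N and contact force between the fingers and tile above 1 N), for 0.2 s.
3. the tile is at the bottom of the pink bin while still held (x of tile_center in the frame of bin_pink between -0.03 and 0.03 m and y of tile_center in the frame of bin_pink between -0.03 and 0.03 m and height (world z) of tile_center below 0.08 m and angle between tile_center's own z axis and vertical above 1.15 rad and contact force between the fingers and tile above 0.5 N), for 0.1 s.
At the end, for the whole second after the job is handed in: The tile stands on edge in the pink bin, down on its floor (centre within 30 mm of the bin's centre each way and under 75 mm above the bench, leaning at most 24 degrees), released and at rest; the bystanders are within 20 mm of where they began (x of tile_center in the frame of bin_pink between -0.03 and 0.03 m and y of tile_center in the frame of bin_pink between -0.03 and 0.03 m and height (world z) of tile_center below 0.075 m and angle between tile_center's own z axis and vertical above 1.15 rad and linear speed of tile below 0.02 m/s); the robot touches nothing.
It fails at once if the tile is pressed hard (over 40 N) against the stand while it is not yet tipped up (contact force between tile and stand above 40 N and angle between tile_center's own z axis and vertical below 0.75 rad).
It fails at once if a bystander is moved by more than 20 mm (distance of any of mug_a, mug_b, tape, brush, scraper, spray from where it was at the start of the episode above 0.02 m).
It also fails if it takes over 53 s, if anything falls off the work surface, if the arm or the gripper's body presses on something with over 40 N, if the wrist force passes 120 N, or if a joint passes its speed limit or range.

ROBOT

A 6-joint arm with a two-finger parallel gripper is mounted at the origin on the work surface. World frame = base frame: x ahead of the robot, y to its left, z up, the work surface at z = 0. Lengths are in m, angles in rad, forces in N, time in s.
With the tool pointing down it reaches from about 0.35 to 1 m from the base axis. Payload 7.1 kg.
Tool frame: the origin (TCP) lies on the centre line of the jaws, within the pads' length; the fingertips stand 11 mm ahead of it and the grasp point (between the pads) lies 8 mm behind it; z points along the fingers, y is the line along which they close (so a half turn about z gives the same grasp; the last joint's range is limited). The gripper opens to 85 mm and grips with 20 to 120 N. Pads are 22 mm wide; open, the fingers measure 114 mm over their backs; the gripper's body (76 mm by 85 mm) begins 54 mm behind the grasp point. The pads swing forward as they close: fully open they stand 13 mm farther back than shut.
Start: joints at [1.32, 0.423, 1.63, -0, 1.089, -0.019], TCP at [0.144, 0.608, 0.242] pointing down, gripper open.
Joint ranges: [-3, 3], [-0.9, 2.11], [0.09, 2.58], [-1.31, 4.45], [0.11, 2.69], [-2.54, 2.54]. Speed limits (rad/s): [2.39, 2.39, 3.01, 3.14, 3.14, 3.14].

INTERFACE

Orientations are given as a rotation vector (axis times angle).
In Python, from rig import observe, snapshot, get_calibration, close_job gives the robot as it stands.
- The arm moves only by the tool arm_command, never from a script. Its argument "steps" is a list of rows, each an object with "claw": the finger opening in cm, from 0 to 8.54; "delta_pos": the shift along the tool's x, y, z in cm, a list of three; "spin": the turn about the tool's z in degrees. In form: [{"claw": claw, "delta_pos": [x, y, z], "spin": spin}, ...]. A call has 1 to 10 rows; each row is the pose to reach, as a shift and turn from the pose commanded when the call began, along the tool's axes at that moment; what a row does not reach only later rows make up. A row lasts 1/8 s, in which the tool goes at most 62.5 mm and 10.7 degrees, less where a joint would pass 70% of its speed; a pose out of reach is approached as far as the arm can. A call with a gripper value outside its range is refused whole. The fingers move at their own pace and stop on an object; "grip_force" is the grip in N (left out, the last holds). Time passes only in rows, so rows that repeat a pose let the fingers close. It gives the time, the measured TCP pose, the force, the opening and the grip force at its end, in the units of the state.
- observe(): the state, without advancing time (a new reading comes with each control period).
- snapshot(name): name is "side" or "top"; returns the picture (400x640x3 uint8, red, green, blue); there is no depth.
- get_calibration(name): a dict with "vertical_fov" (degrees; the focal length in pixels is half the picture's height over the tangent of half this angle, whatever the lens; pixels are square), "cx", "cy" (the principal point, pixels), "R" (3x3) and "t" (3): a world point X has camera coordinates R X + t. Camera axes: x right, y down, z forward; pixel columns grow to the right and rows downward; lengths in m; the calibration is good to about 2 mm. A picture is of the moment at which its call begins. get_calibration takes no time and is no camera call.
- close_job(): hands the job in; it is judged then, once.
The state is a dict: "time": time; "joints": joint angles; "joint_vel": joint speeds; "tau": joint torques, N m; "ee_pos": TCP position; "orientation": TCP orientation; "ft_force": force on the tool from outside, world axes, zero at the start; "torque": the same for the moment, N m; "width": opening from 0.0 (shut) to 1.0 (fully open); "grasp_force": force on a finger pad.
Only numpy, scipy, OpenCV 4.12 (cv2) and the standard library are available. Lean on these libraries where they do the work, as an engineer would, in place of code of your own. Each camera call takes 0.05 s, during which the arm holds its last target. There are 200 camera calls.

## Working session

There is one attempt and no reset: what is moved stays moved. The work goes in short steps, Python scripts to look and compute and a tool call to move; the robot and the scene stay as the last step left them, time stands still between calls to the robot, and variables do not carry over. Pictures are saved under pics/ and viewed, at most 10 in all, crops included, and the job is handed in when it is done.

Besides the shell and the picture viewer there is one more tool, called after "Request:" as name(argument=value, ...) on one line, values as JSON. arm_command: Moves the arm, as the interface text tells. Its arguments: {"type":"object","properties":{"steps":{"type":"array","items":{"type":"object","properties":{"claw":{"type":"number"},"delta_pos":{"type":"array","items":{"type":"number"}},"spin":{"type":"number"}}}},"grip_force":{"type":"number"}},"required":["steps"]}

```bash
mkdir -p pics; cat > h.py <<'E'
import numpy as np,cv2
from rig import observe,snapshot,get_calibration,close_job
def cal(n):
    c=get_calibration(n); f=200/np.tan(np.radians(c["vertical_fov"])/2)
    return c,f
def ray(n,u,v):
    c,f=cal(n);R=np.array(c["R"]);t=np.array(c["t"])
    d=R.T@np.array([(u-c["cx"])/f,(v-c["cy"])/f,1]);return -R.T@t,d
def atz(n,u,v,z):
    o,d=ray(n,u,v);return o+d*(z-o[2])/d[2]
def proj(n,X):
    c,f=cal(n);p=np.array(c["R"])@np.array(X)+np.array(c["t"])
    return np.array([c["cx"]+f*p[0]/p[2],c["cy"]+f*p[1]/p[2]])
def save(n,name,crop=None,s=1):
    im=snapshot(n)[:,:,::-1]
    if crop:x0,y0,x1,y1=crop;im=im[y0:y1,x0:x1]
    cv2.imwrite("pics/"+name,cv2.resize(im,None,fx=s,fy=s,interpolation=cv2.INTER_CUBIC))
E
python3 - <<'E'
from h import *
for n in("top","side"):
    save(n,n+"0.png",None,1.25);c,f=cal(n);print(n,c,f)
print(observe())
E
```

```text
top {'vertical_fov': 55.214148268099976, 'cx': 321.42412570826957, 'cy': 193.8443265108419, 'R': array([[-1.94513046e-02, -9.99810358e-01, -9.46138370e-04],
       [-9.94278741e-01,  1.94430808e-02, -1.05032147e-01],
       [ 1.05030625e-01, -1.10228702e-03, -9.94468377e-01]]), 't': array([0.05863792, 0.54022056, 0.97458978])} 382.4496987465555
side {'vertical_fov': 45.953792263723486, 'cx': 322.1421961455558, 'cy': 202.75397652239664, 'R': array([[ 0.97074282, -0.23931019, -0.01972348],
       [-0.15843587, -0.57662447, -0.80150003],
       [ 0.18043408,  0.7811753 , -0.59766938]]), 't': array([-0.50986824,  0.1777586 ,  1.00430942])} 471.6992212695789
{'time': 0.1, 'joints': array([ 1.32000908e+00,  4.23771587e-01,  1.63058588e+00,  2.23853273e-05,
        1.08862681e+00, -1.90327309e-02]), 'joint_vel': array([ 0.00049505, -0.00193058, -0.00223434,  0.000951  ,  0.00038268,
       -0.00120848]), 'tau': array([ 9.32330986e-04, -5.58424437e+01, -2.82444155e+01,  1.64391560e-05,
        3.05153902e-03, -4.94432399e-06]), 'ee_pos': array([0.14342571, 0.60783641, 0.24162983]), 'orientation': array([-3.63217218e-01, -3.12031625e+00,  2.16176516e-03]), 'ft_force': array([ 0.65454293, -0.36375824,  0.65287422]), 'torque': array([-0.01149114, -0.02704291,  0.00044311]), 'grasp_force': 0.0, 'width': 1.0006204844323183}
```

View pics/top0.png

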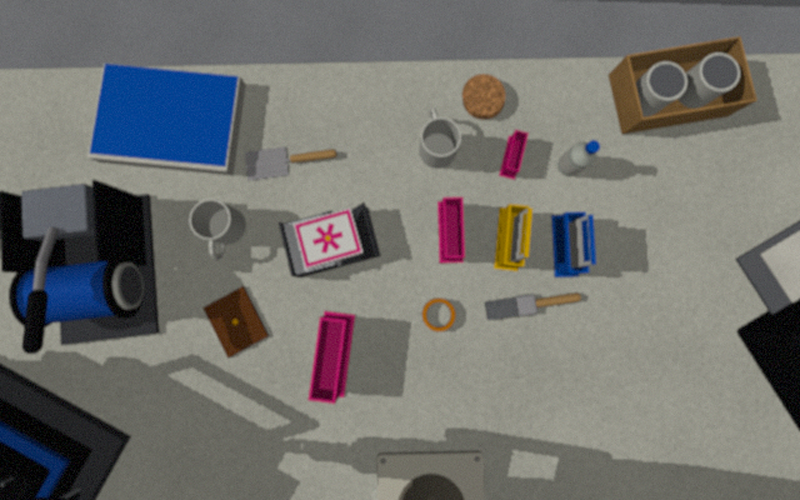

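View pics/side0.png

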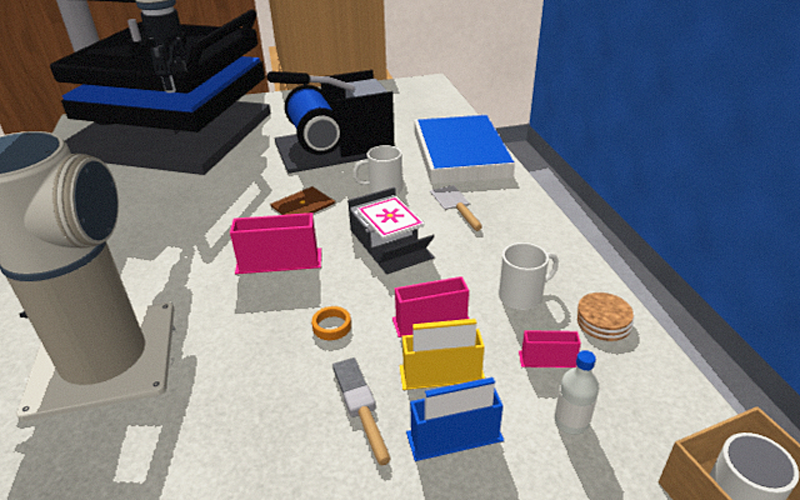

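Pink bins in the top view: large (332,357), middle-sized (452,230), small (514,154). The one at (452,230) matches the size of the blue and yellow bins, so it is the target. The brown tile at (236,322) is a decoy; the pink-bordered tile is at (328,238). The stand's sloping plate is on the right, so stand +x points roughly along world −y. I'll confirm this in a crop.

```bash
python3 - <<'E'
from h import *
save("top","c1.png",(215,150,391,225),4.5)
E
```

```text
(no output)
```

View pics/c1.png

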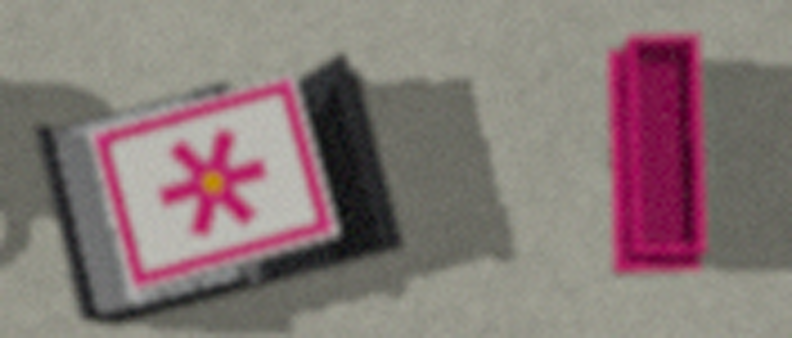

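```bash
cat > m.py <<'E'
from h import *
C=lambda p:(215+(p[0]+.5)/4.5-.5,150+(p[1]+.5)/4.5-.5)
W=lambda p,z:atz("top",*C(p),z)
np.set_printoptions(precision=4,suppress=True)
b=[W(p,.07) for p in[(98,135),(298,82),(340,232),(137,285)]]
print("border ctr",np.mean(b,0),"len",[np.linalg.norm(b[i]-b[i-1]) for i in range(4)],"flower",W((212,182),.07))
d=(b[1]-b[0]+b[2]-b[3]);print("tile x ang",np.degrees(np.arctan2(d[1],d[0])))
f=[W(p,.078) for p in[(40,128),(85,318)]];q=[W(p,.056) for p in[(345,58),(400,240)]]
for e in(f,q):v=e[0]-e[1];print("edge mid",np.mean(e,0),np.linalg.norm(v),"normal ang",np.degrees(np.arctan2(v[1],v[0]))-90)
print("sep",np.mean(q,0)-np.mean(f,0),np.linalg.norm((np.mean(q,0)-np.mean(f,0))[:2]))
r=[W(p,.075) for p in[(630,36),(702,36),(706,270),(628,270)]]
print("bin",np.mean(r,0),[np.linalg.norm(r[i]-r[i-1]) for i in range(4)]);v=r[0]+r[1]-r[2]-r[3];print(np.degrees(np.arctan2(v[1],v[0])))
E
python3 m.py; python3 - <<'E'
from h import *
# subpixel masks
im=np.mean([snapshot("top") for _ in range(4)],0).astype(np.uint8)
hsv=cv2.cvtColor(im,cv2.COLOR_RGB2HSV)
m=((hsv[...,0]>155)&(hsv[...,0]<178)&(hsv[...,1]>110)).astype(np.uint8)
n,l,s,c=cv2.connectedComponentsWithStats(m)
for i in range(1,n):
    if s[i,4]>40: print(s[i],cv2.minAreaRect(np.argwhere(l==i)[:,::-1].astype(np.float32)))
E
```

```text
border ctr [0.5487 0.1946 0.07  ] len [np.float64(0.08741763679713282), np.float64(0.11583116022387067), np.float64(0.08813413682356644), np.float64(0.1163848126419582)] flower [0.5494 0.1982 0.07  ]
tile x ang -76.23249510006188
edge mid [0.5275 0.2798 0.078 ] 0.10909327707946757 normal ang -76.4624029372512
edge mid [0.5685 0.1091 0.056 ] 0.10915972972907309 normal ang -74.08940736978707
sep [ 0.0409 -0.1706 -0.022 ] 0.17547363845707212
bin [ 0.5606 -0.0559  0.075 ] [np.float64(0.13150298353564718), np.float64(0.040402717001142334), np.float64(0.131478394223238), np.float64(0.043143874366431155)]
-1.5215452724987897
[400 104  22  39 539] ((410.7353210449219, 123.058837890625), (15.037208557128906, 38.07809066772461), 14.03624439239502)
[ 350  158   22   53 1051] ((360.70880126953125, 183.80831909179688), (51.92166519165039, 20.563037872314453), 88.36341857910156)
[237 168  51  45 307] ((261.7264404296875, 190.29244995117188), (34.47749710083008, 44.916900634765625), 74.05460357666016)
[251 180  23  22 187] ((261.70001220703125, 190.4000244140625), (19.92234992980957, 21.819719314575195), 18.434947967529297)
[ 247  249   37   74 1970] ((264.9131164550781, 285.6407775878906), (28.149188995361328, 72.37162780761719), 7.721825122833252)
```

The crop shows the tile's flower at (212,182), with the sloping plate on the right at (345,58)–(400,240) and the fence on the left. The bin rim is 40 mm across, so it is the middle-sized one, with its centre near (0.565, −0.056).

The roller is near (0.550, 0.186) and stand x points at about −75.5°. The tile centre is near (0.549, 0.198), which puts it at −12 mm in the stand frame and agrees with the given 6–14 mm. First I'll move above the press point.

Request:
arm_command(steps=[{"claw": 0,"delta_pos": [0,0,-6],"spin": 0},{"claw": 0,"delta_pos": [-10,-7,-6],"spin": 10},{"claw": 0,"delta_pos": [-15,-10,-6],"spin": 20},{"claw": 0,"delta_pos": [-20,-14,-6],"spin": 30},{"claw": 0,"delta_pos": [-25,-17,-6],"spin": 40},{"claw": 0,"delta_pos": [-30,-20,-6],"spin": 50},{"claw": 0,"delta_pos": [-36,-24,-6],"spin": 60},{"claw": 0,"delta_pos": [-41,-28,-6],"spin": 62},{"claw": 0,"delta_pos": [-46,-31,-6],"spin": 62},{"claw": 0,"delta_pos": [-50.8,-34.3,-6],"spin": 62}])

```text
time: 1.6
ee_pos: [0.5261, 0.1932, 0.3026]
orientation: [1.919, 2.487, 0.001]
ft_force: [0.6, 1.1, 0.1]
width: -0.001
grasp_force: 0.0
```

Request:
arm_command(steps=[{"claw": 0,"delta_pos": [0,0,6],"spin": 0},{"claw": 0,"delta_pos": [0,0,12],"spin": 0},{"claw": 0,"delta_pos": [0,0,18],"spin": 0},{"claw": 0,"delta_pos": [0,0,18],"spin": 0}])

```text
time: 2.1
ee_pos: [0.5216, 0.1937, 0.1184]
orientation: [-1.916, -2.483, 0.013]
ft_force: [-1.7, 0.3, 0.5]
width: -0.001
grasp_force: 0.0
```

```bash
cat >> h.py <<'E'
from scipy.spatial.transform import Rotation as Ro
np.set_printoptions(precision=4,suppress=True)
A=np.radians(-75.5);U=np.array([np.cos(A),np.sin(A),0]);V=np.array([-U[1],U[0],0]);O=np.array([.550,.1857,0])
def S(x,y,z):return O+x*U+y*V+[0,0,z]
def go(X,yang=None):
    o=observe();R=Ro.from_rotvec(o["orientation"]).as_matrix()
    d=R.T@(np.array(X)-o["ee_pos"])*100
    a=np.degrees(np.arctan2(R[1,1],R[0,1]))
    print("pos",o["ee_pos"],"delta cm",d,"yang",a,"tilt",R[:,2],"F",o["ft_force"],"J",o["joints"],"w",o["width"],"t",o["time"])
    if yang is not None: print("spin",(a-yang+90)%180-90)
E
python3 -c "
from h import *
go([.5595,.1573,.12],14.5)
p=observe()['ee_pos'];print((p-O)@U,(p-O)@V)
save('side','s1.png',(240,120,400,240),5)"
```

```text
pos [0.5216 0.1937 0.1184] delta cm [-4.4825  2.7439 -0.1877] yang 14.708276222874058 tilt [-0.0093 -0.0032 -1.    ] F [-1.6966  0.2734  0.5052] J [0.3342 0.5021 1.8541 0.     0.7953 0.0775] w -0.0014397516226248336 t 2.1
spin 0.208276222874062
-0.014849506787751838 -0.025533015113184156
```

View pics/s1.png

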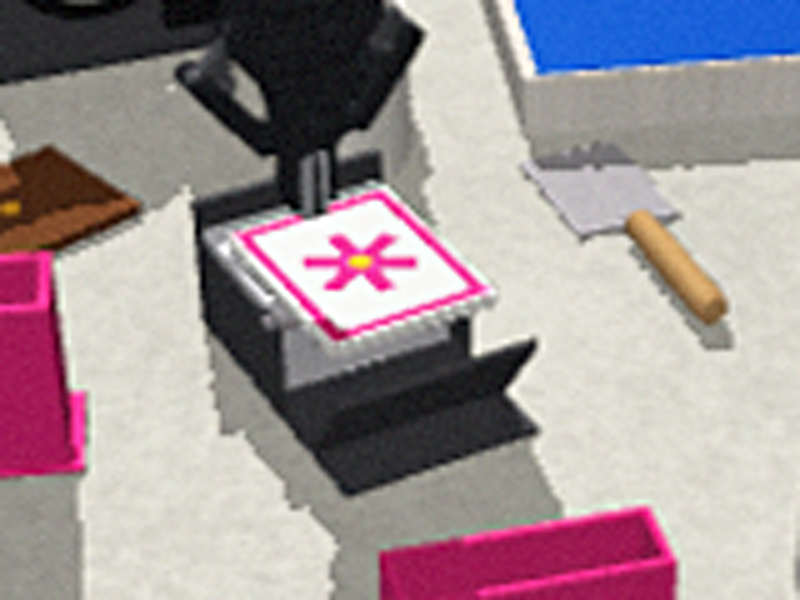

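The side view shows the flower at (360,262) in the crop, which is full-image (312,172). The closed fingertips are clear of the tile, still behind it and about 37 mm short in y. I'll cross-check the flower from the side while moving over the press point.

Request:
arm_command(steps=[{"claw": 0,"delta_pos": [-4.5,2.7,0],"spin": 0},{"claw": 0,"delta_pos": [-4.5,2.7,0],"spin": 0},{"claw": 0,"delta_pos": [-4.5,2.7,0],"spin": 0}])

```text
time: 2.52
ee_pos: [0.5635, 0.1586, 0.1249]
orientation: [1.918, 2.485, 0.005]
ft_force: [-1.2, 0.1, 0.0]
width: 0.0
grasp_force: 0.0
```

```bash
python3 -c "
from h import *
p=atz('side',240+360.5/5-.5,120+262.5/5-.5,.07);q=atz('top',261.7,190.35,.07);print(p,q)
c=(p+q)/2
go(S(.027,0.0,.09),14.5)
p=observe()['ee_pos'];print('tcp from tile centre',(p-c)@U,(p-c)@V,'c stand',(c-O)@U,(c-O)@V)"
```

```text
[0.5475 0.198  0.07  ] [0.5487 0.1982 0.07  ]
pos [0.5635 0.1586 0.1249] delta cm [ 0.2628 -0.6455  3.4917] yang 14.677925696502113 tilt [ 0.0035  0.0011 -1.    ] F [-1.2367  0.077   0.0165] J [ 0.254   0.5213  1.7946  0.0002  0.822  -0.0024] w 0.000303780384674533 t 2.525
spin 0.17792569650211476
tcp from tile centre 0.042130423645013515 0.005094634859435112 c stand -0.012517081307269244 0.0012419141122785387
```

Both views agree on the tile centre. The press point is 18 mm in from the overhanging end. I'll descend slowly.

Request:
arm_command(steps=[{"claw": 0,"delta_pos": [0,-0.4,2],"spin": 0},{"claw": 0,"delta_pos": [0,-0.4,3.5],"spin": 0},{"claw": 0,"delta_pos": [0,-0.4,4],"spin": 0},{"claw": 0,"delta_pos": [0,-0.4,4.5],"spin": 0},{"claw": 0,"delta_pos": [0,-0.4,5],"spin": 0},{"claw": 0,"delta_pos": [0,-0.4,5.4],"spin": 0}])

```text
time: 3.28
ee_pos: [0.5588, 0.1573, 0.0683]
orientation: [1.918, 2.487, 0.001]
ft_force: [1.2, -0.5, 1.2]
width: -0.002
grasp_force: 0.3
```

Request:
arm_command(steps=[{"claw": 0,"delta_pos": [0,0,0.5],"spin": 0},{"claw": 0,"delta_pos": [0,0,0.9],"spin": 0},{"claw": 0,"delta_pos": [0,0,1.3],"spin": 0},{"claw": 0,"delta_pos": [0,0,1.7],"spin": 0},{"claw": 0,"delta_pos": [0,0,2.1],"spin": 0},{"claw": 0,"delta_pos": [0,0,2.3],"spin": 0},{"claw": 0,"delta_pos": [0,0,2.3],"spin": 0},{"claw": 0,"delta_pos": [0,0,2.3],"spin": 0}])

```text
time: 4.28
ee_pos: [0.5613, 0.1554, 0.048]
orientation: [1.915, 2.484, 0.003]
ft_force: [1.1, -16.2, 23.5]
width: -0.0
grasp_force: 12.8
```

```bash
python3 -c "
from h import *
save('side','s2.png',(240,120,400,240),5)"
```

```text
(no output)
```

View pics/s2.png

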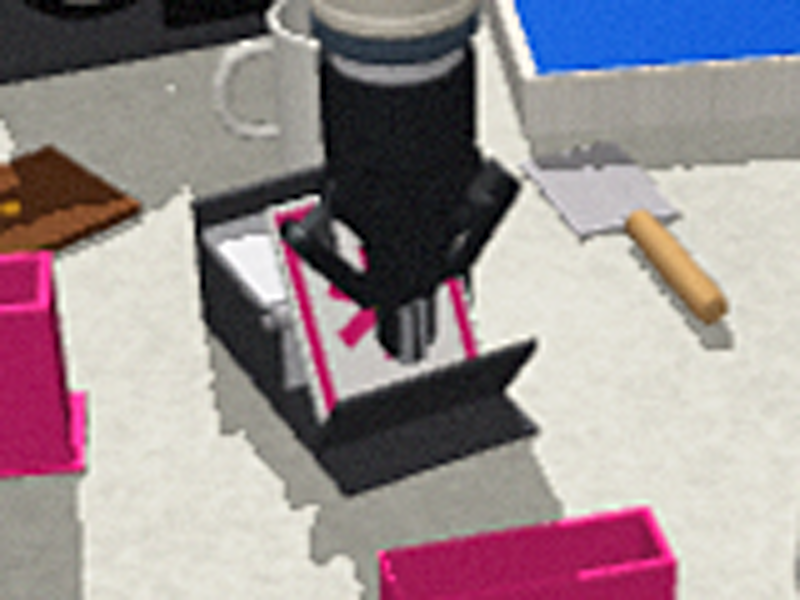

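The tile is tipped up: its raised end is at the top-left and the pressed end is down behind the sloping plate, with 23 N at the fingertips. Now I'll release upward.

Request:
arm_command(steps=[{"claw": 0,"delta_pos": [-0.2,0,-0.5],"spin": 0},{"claw": 0,"delta_pos": [-0.6,0,-2],"spin": 0},{"claw": 0,"delta_pos": [-1,0,-5],"spin": 0},{"claw": 0,"delta_pos": [-1,0,-10],"spin": 0},{"claw": 2,"delta_pos": [-1,0,-15],"spin": 0},{"claw": 8.5,"delta_pos": [-1,0,-18],"spin": -10},{"claw": 8.5,"delta_pos": [-1,0,-18],"spin": -20},{"claw": 8.5,"delta_pos": [-1,0,-18],"spin": -30},{"claw": 8.5,"delta_pos": [-1,0,-18],"spin": -40},{"claw": 8.5,"delta_pos": [-1,0,-18],"spin": -50}])

```text
time: 5.58
ee_pos: [0.5606, 0.1477, 0.2256]
orientation: [-0.678, -3.067, 0.0]
ft_force: [0.6, 0.1, 0.3]
width: 0.997
grasp_force: 0.0
```

Request:
arm_command(steps=[{"claw": 8.5,"delta_pos": [0,0,0],"spin": -10},{"claw": 8.5,"delta_pos": [0,0,0],"spin": -20},{"claw": 8.5,"delta_pos": [0,0,0],"spin": -30},{"claw": 8.5,"delta_pos": [0,0,0],"spin": -40},{"claw": 8.5,"delta_pos": [0,0,0],"spin": -40}])

```text
time: 6.2
ee_pos: [0.5607, 0.1477, 0.2255]
orientation: [0.4, -3.116, -0.0]
ft_force: [0.4, -0.0, -1.0]
width: 0.999
grasp_force: 0.0
```

```bash
python3 -c "
from h import *
save('side','s3.png',(240,120,400,240),5)
go(S(.004,0,.20),104.5)"
```

```text
pos [0.5608 0.1477 0.2255] delta cm [0.0939 3.5521 2.5528] yang 104.5251650987627 tilt [-0.0002  0.0001 -1.    ] F [ 0.1798  0.2579 -0.3206] J [ 0.2369  0.3777  1.7452  0.0002  1.0189 -1.5875] w 0.995154261082809 t 6.25
spin 0.02516509876269879
```

View pics/s3.png

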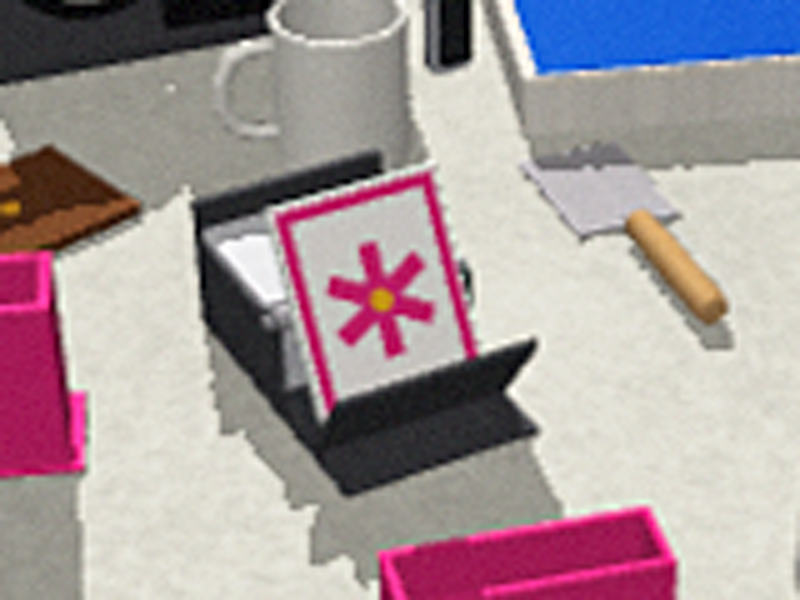

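The tile leans by itself, with its flower at (382,300) and its raised edge from (270,210) to (435,163). I'll work out its profile in the stand plane.

```bash
python3 -c "
from h import *
for nm,p in dict(flower=(382,300),topmid=(353,188)).items():
    o,d=ray('side',240+(p[0]+.5)/5-.5,120+(p[1]+.5)/5-.5)
    for y in(0,):
        s=((O-o)@V+y)/(d@V);X=o+s*d;print(nm,(X-O)@U,X[2])
for p in((270,210),(435,163)):
    for z in(.104,.11,.116):
        X=atz('side',240+(p[0]+.5)/5-.5,120+(p[1]+.5)/5-.5,z);print(p,z,(X-O)@U,(X-O)@V)
"
```

```text
flower 0.012514804512966762 0.06124264581824013
topmid -0.01593698726437019 0.11283869096564081
(270, 210) 0.104 -0.031211124528066948 -0.03974965729506825
(270, 210) 0.11 -0.02226507932760894 -0.043658291347529916
(270, 210) 0.116 -0.013319034127151066 -0.04756692539999166
(435, 163) 0.104 -0.029834461665904657 0.05480075542285024
(435, 163) 0.11 -0.020901555442177432 0.049989724925522463
(435, 163) 0.116 -0.01196864921845045 0.04517869442819464
```

The lean is 61°, with the raised edge at stand x ≈ −20 mm and z ≈ 0.11, and the tile laterally centred. I'll straddle it with the tool vertical. Closing will swing the tile upright against the roller.

Request:
arm_command(steps=[{"claw": 8.5,"delta_pos": [-0.1,3.5,0],"spin": 0},{"claw": 8.5,"delta_pos": [-0.1,3.5,4],"spin": 0},{"claw": 8.5,"delta_pos": [-0.1,3.5,7],"spin": 0},{"claw": 8.5,"delta_pos": [-0.1,3.5,10],"spin": 0},{"claw": 8.5,"delta_pos": [-0.1,3.5,12],"spin": 0},{"claw": 8.5,"delta_pos": [-0.1,3.5,13],"spin": 0},{"claw": 8.5,"delta_pos": [-0.1,3.5,13],"spin": 0}])

```text
time: 7.12
ee_pos: [0.5529, 0.1817, 0.095]
orientation: [0.4, -3.115, 0.0]
ft_force: [0.2, 0.3, -0.1]
width: 0.993
grasp_force: 0.0
```

```bash
python3 -c "
from h import *
save('side','s4.png',(240,120,400,240),5)
go(S(.004,0.002,.095),104.5)"
```

```text
pos [0.5534 0.1818 0.0957] delta cm [0.0293 0.064  0.0697] yang 104.65978731185845 tilt [ 0.0003  0.0001 -1.    ] F [0.6454 0.2203 0.2886] J [ 0.297   0.5641  1.8093 -0.      0.768  -1.5297] w 0.9988316205718881 t 7.175
spin 0.15978731185845163
```

View pics/s4.png

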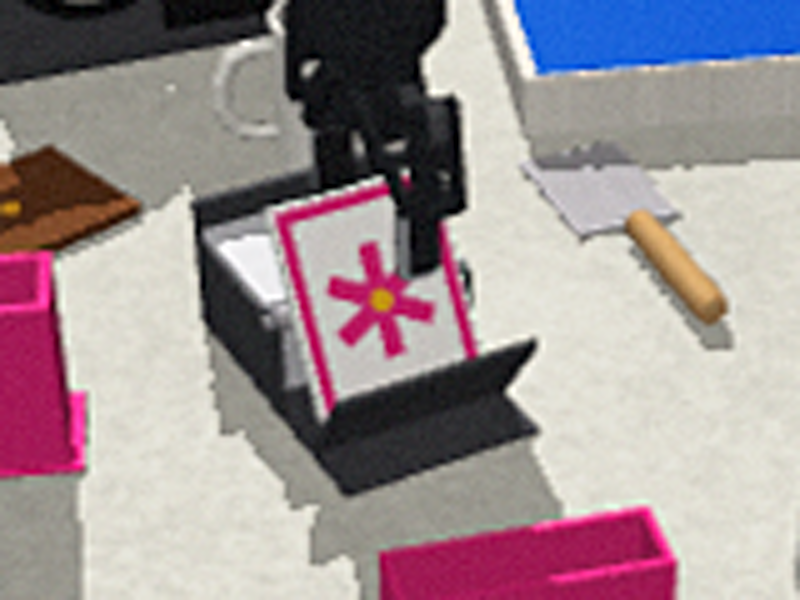

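The fingers straddle the raised end: one is behind it at (335,165) and one in front at (425,240), with the tile undisturbed. Now I'll close gradually while shifting toward the trough.

Request:
arm_command(steps=[{"claw": 6,"delta_pos": [0,0,0],"spin": 0},{"claw": 5,"delta_pos": [0,0,0],"spin": 0},{"claw": 4,"delta_pos": [0,-0.2,0],"spin": 0},{"claw": 3,"delta_pos": [0,-0.4,0],"spin": 0},{"claw": 2,"delta_pos": [0,-0.6,0],"spin": 0},{"claw": 1.5,"delta_pos": [0,-0.7,0],"spin": 0},{"claw": 0.5,"delta_pos": [0,-0.7,0],"spin": 0},{"claw": 0,"delta_pos": [0,-0.7,0],"spin": 0},{"claw": 0,"delta_pos": [0,-0.7,0],"spin": 0},{"claw": 0,"delta_pos": [0,-0.7,0],"spin": 0}], grip_force=40)

```text
time: 8.43
ee_pos: [0.5561, 0.1746, 0.0964]
orientation: [-0.402, 3.113, -0.001]
ft_force: [0.2, -2.3, 7.2]
width: 0.089
grasp_force: 45.8
```

```bash
python3 -c "
from h import *
save('side','s5.png',(240,120,400,240),5)
go(S(.004,0.002,.095),104.5);print(observe()['grasp_force'],observe()['width']*85)"
```

```text
pos [0.5561 0.1746 0.0964] delta cm [0.1097 0.8238 0.138 ] yang 104.72721672797651 tilt [ 0.0024 -0.0001 -1.    ] F [ 0.8172 -1.1656  7.5408] J [ 0.2842  0.5628  1.8095 -0.001   0.7671 -1.5429] w 0.08632699397041904 t 8.475
spin 0.22721672797651138
45.83720505237579 7.337794487485619
```

View pics/s5.png

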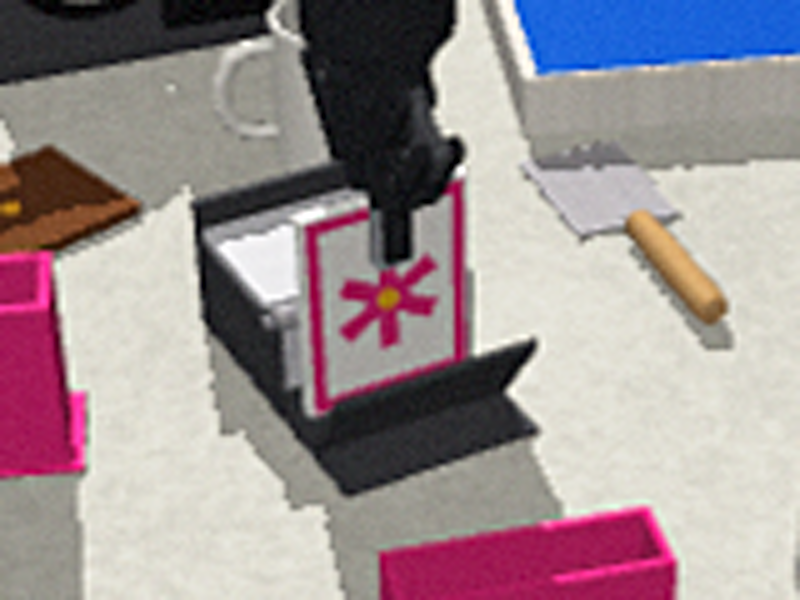

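The tile is upright in the grip, with its flower at (388,298) and its lower end in the trough. The opening is 7–8 mm, which matches its thickness. Now I'll lift it.

Request:
arm_command(steps=[{"claw": 0,"delta_pos": [0,0,-1],"spin": 0},{"claw": 0,"delta_pos": [0,0,-4],"spin": 0},{"claw": 0,"delta_pos": [0,0,-8],"spin": 0},{"claw": 0,"delta_pos": [0,0,-12],"spin": 0},{"claw": 0,"delta_pos": [0,0,-14],"spin": 0},{"claw": 0,"delta_pos": [0,0,-14],"spin": 0},{"claw": 0,"delta_pos": [0,0,-14],"spin": 0},{"claw": 0,"delta_pos": [0,0,-14],"spin": 0}], grip_force=60)

```text
time: 9.48
ee_pos: [0.5541, 0.1747, 0.2338]
orientation: [0.402, -3.113, 0.001]
ft_force: [0.5, -0.3, -2.1]
width: 0.085
grasp_force: 58.5
```

```bash
python3 -c "
from h import *
go([.565,-.056,.236],89.5);print(observe()['grasp_force'],observe()['width']*85)
o=observe()['ee_pos'];X=o+V*0;
for n in('side','top'):
  im=snapshot(n);hsv=cv2.cvtColor(im,cv2.COLOR_RGB2HSV)
  m=((hsv[...,0]>155)&(hsv[...,0]<178)&(hsv[...,1]>110)).astype(np.uint8)
  k,l,s,c=cv2.connectedComponentsWithStats(m);print(n,s[1:][s[1:,4]>20],proj(n,o-[0,0,.092]))"
```

```text
pos [0.5541 0.1747 0.2338] delta cm [  4.8049 -22.5892  -0.2037] yang 104.71978236405637 tilt [-0.0026 -0.0007 -1.    ] F [ 0.4753 -0.3281 -2.0787] J [ 0.2849  0.3702  1.7347  0.      1.0395 -1.5428] w 0.0852614185759119 t 9.475
spin 15.219782364056371
58.50646376609802 7.247220578952511
side [[ 297  106   35   51  292]
 [ 305  122   20   21  173]
 [ 184  170   73   50 2995]
 [ 314  221   61   49 1989]
 [ 415  264   50   30 1332]] [315.3641 151.9826]
top [[ 400  104   22   39  542]
 [ 350  158   22   52 1045]] [266.9766 184.3306]
```

The tile is held, with about 2 N of weight on the wrist. Next I'll carry it to the pink bin.

Request:
arm_command(steps=[{"claw": 0,"delta_pos": [1,-5,0],"spin": 5},{"claw": 0,"delta_pos": [2.2,-10,0],"spin": 10},{"claw": 0,"delta_pos": [3.3,-15,0],"spin": 15.5},{"claw": 0,"delta_pos": [4.2,-19,0],"spin": 15.5},{"claw": 0,"delta_pos": [4.8,-22,0],"spin": 15.5},{"claw": 0,"delta_pos": [4.8,-22.6,0],"spin": 15.5},{"claw": 0,"delta_pos": [4.8,-22.6,0],"spin": 15.5},{"claw": 0,"delta_pos": [4.8,-22.6,0],"spin": 15.5}])

```text
time: 10.58
ee_pos: [0.5658, -0.0548, 0.2351]
orientation: [-0.02, -3.141, -0.001]
ft_force: [-0.2, 0.1, -2.6]
width: 0.086
grasp_force: 59.2
```

Request:
arm_command(steps=[{"claw": 0,"delta_pos": [0,0,3],"spin": 0},{"claw": 0,"delta_pos": [0,0,5.5],"spin": 0},{"claw": 0,"delta_pos": [0,0,5.5],"spin": 0}])

```text
time: 10.95
ee_pos: [0.5645, -0.0547, 0.1786]
orientation: [-0.019, -3.137, -0.001]
ft_force: [-0.6, -1.1, -1.1]
width: 0.088
grasp_force: 59.0
```

```bash
python3 -c "
from h import *
go([.565,-.056,.098],89.2)
a=snapshot('side')[170:290,290:410,::-1];b=snapshot('top')[140:225,320:405,::-1]
a=cv2.resize(a,(400,400),interpolation=2);b=cv2.resize(b,(400,400),interpolation=2);cv2.imwrite('pics/b1.png',np.hstack([a,b]))"
```

```text
pos [ 0.5645 -0.0547  0.1786] delta cm [-0.0878 -0.1365  8.06  ] yang 89.29781887611036 tilt [-0.0042  0.0006 -1.    ] F [-0.6468 -1.102  -1.0789] J [-0.1176  0.4233  1.8036  0.0001  0.919  -1.6762] w 0.08780004245963034 t 10.95
spin 0.09781887611035245
```

View pics/b1.png

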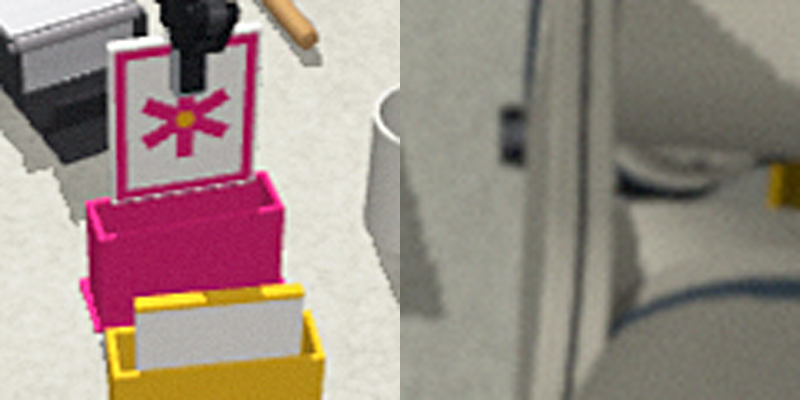

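```bash
python3 -c "
from h import *
k=120/400
r=[atz('side',290+(x+.5)*k-.5,170+(y+.5)*k-.5,.075) for x,y in[(88,205),(265,175),(284,206),(107,236)]]
print(r,np.mean(r,0))
t=[atz('side',290+(x+.5)*k-.5,170+(y+.5)*k-.5,.087) for x,y in[(117,203),(255,179)]];print(t)"
```

```text
[array([ 0.5032, -0.0406,  0.075 ]), array([ 0.6233, -0.0414,  0.075 ]), array([ 0.6251, -0.0747,  0.075 ]), array([ 0.5078, -0.0733,  0.075 ])] [ 0.5648 -0.0575  0.075 ]
[array([ 0.5185, -0.0574,  0.087 ]), array([ 0.6106, -0.0575,  0.087 ])]
```

The side view gives the bin centre at (0.565, −0.057) and the tile's lower edge at x 0.519–0.611, y −0.057, so it is well aligned above the rim. I'll lower it.

Request:
arm_command(steps=[{"claw": 0,"delta_pos": [0,-0.2,2],"spin": 0},{"claw": 0,"delta_pos": [0,-0.2,4],"spin": 0},{"claw": 0,"delta_pos": [0,-0.2,6],"spin": 0},{"claw": 0,"delta_pos": [0,-0.2,7.2],"spin": 0},{"claw": 0,"delta_pos": [0,-0.2,7.7],"spin": 0},{"claw": 0,"delta_pos": [0,-0.2,8.0],"spin": 0},{"claw": 0,"delta_pos": [0,-0.2,8.2],"spin": 0},{"claw": 0,"delta_pos": [0,-0.2,8.3],"spin": 0},{"claw": 0,"delta_pos": [0,-0.2,8.3],"spin": 0}])

```text
time: 12.18
ee_pos: [0.566, -0.0579, 0.0975]
orientation: [0.021, 3.141, -0.0]
ft_force: [0.2, -0.1, -2.5]
width: 0.086
grasp_force: 59.3
```

Request:
arm_command(steps=[{"claw": 0,"delta_pos": [0,0,0.1],"spin": 0},{"claw": 0,"delta_pos": [0,0,0.2],"spin": 0},{"claw": 0,"delta_pos": [0,0,0.3],"spin": 0},{"claw": 0,"delta_pos": [0,0,0.3],"spin": 0}])

```text
time: 12.68
ee_pos: [0.5662, -0.058, 0.0964]
orientation: [0.021, 3.141, -0.0]
ft_force: [-6.6, -0.2, 18.8]
width: 0.088
grasp_force: 62.5
```

There is now 19 N upward, so the tile is on the bin floor. I'll hold briefly, then release and retreat.

Request:
arm_command(steps=[{"claw": 0,"delta_pos": [0,0,-0.1],"spin": 0},{"claw": 2,"delta_pos": [0,0,-0.1],"spin": 0},{"claw": 3.5,"delta_pos": [0,0,-0.1],"spin": 0},{"claw": 3.5,"delta_pos": [0,0,-0.3],"spin": 0},{"claw": 3.5,"delta_pos": [0,0,-3],"spin": 0},{"claw": 3.5,"delta_pos": [0,0,-7],"spin": 0},{"claw": 3.5,"delta_pos": [0,0,-12],"spin": 0},{"claw": 3.5,"delta_pos": [0,0,-15],"spin": 0},{"claw": 3.5,"delta_pos": [0,0,-15],"spin": 0},{"claw": 3.5,"delta_pos": [0,0,-15],"spin": 0}])

```text
time: 13.92
ee_pos: [0.5653, -0.0578, 0.2435]
orientation: [-0.021, -3.14, -0.0]
ft_force: [-0.4, -0.4, -0.7]
width: 0.415
grasp_force: 0.0
```

```bash
python3 -c "
from h import *
o=observe();print(o['ft_force'],o['ee_pos'],o['width'],o['time'])
save('side','f.png',(270,170,430,290),4)"
```

```text
[-0.3624 -0.3869 -0.7141] [ 0.5653 -0.0578  0.2435] 0.4149563359440061 13.925
```

View pics/f.png

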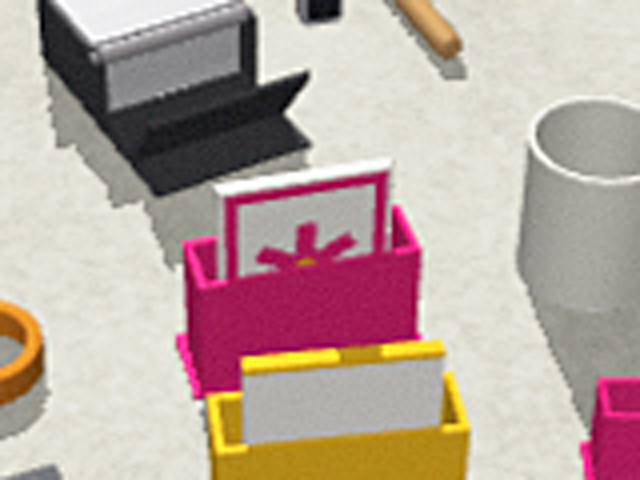

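The tile stands in the pink bin with its top edge at (305,175), released, and the bystanders are undisturbed.

```bash
python3 -c "
from h import *
print(close_job())"
```

```text
the job is handed in; nothing more can be done
None
```

The tile was tipped over the roller, lifted off by its raised end and filed on edge on the floor of the middle-sized pink bin, and the job is handed in at about 14 s; the judge's verdict was not shown.

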